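Lock the indexing plate of a milling fixture

TASK

Lock the indexing fixture: push the blue post round with a fingertip until the slot in the steel plate faces the brass locking bar, then push the bar's red pad until the bar has gone fully home into the slot, and leave it there with the hand clear. Pushing is all it needs: do not lift or tip the plate off its spindle, and leave the tools and small parts around and on the fixture where they are.

Things in the scene. Friction and masses are not known exactly. Their poses are not given: they have to be found in the camera images.
- fixture: Green cast base slab bolted to the bench (cannot move), 20 mm thick, spanning x -90 to 90, y -215 to 90 mm. Origin: on the vertical spindle axis at bench height; x, y level, z up; +y runs along the bar from its pad to the spindle. A steel spindle pin, 24 mm across, stands at the origin up to z 58 mm. The bar's guide block spans x -26 to 26, y -150 to -105 mm, 48 mm high.
- plate: Loose steel disc, 150 mm across, 14 mm thick (24 to 38 mm above the bench), 0.9 kg, set over the spindle pin with 1.5 mm play; turns freely either way, stays where left. Origin: centre of underside; z up. Its one slot lies along its -y axis, open at the rim, 21 mm wide (31 at the rim), 28 deep, yellow marks beside it; the post is on its +y side. In line when its axes match the fixture's.
- plate_slot (a point): Middle of the slot's mouth at the plate's rim, 75 mm from the spindle axis, half-way up the plate (31 mm above the bench). In line with the bar when it lies on the fixture's -y axis.
- plate_post (a point): Centre, half-way up, of the blue post by which the plate is pushed round: upright cylinder 20 mm across, 34 mm tall (38 to 72 mm above the bench), 50 mm from the spindle axis, directly opposite the slot.
- lock_bar (a joint): Travel of the brass locking bar in m, 0 (right out) to 0.042 (fully home, at its stop), growing as the bar moves along the fixture's +y to the spindle. Starts at 0 to 0.010. Slides with 2.5 N of friction (a little more when fast), no spring, stays where left. If the slot is not in line, the nose meets the plate's rim at 0.020.
- bar_pad (a point): Centre of the outer face of the bar's red pad, the face to push (it looks along the fixture's -y; push along +y). The pad is upright, 64 mm wide, 50 mm tall (25 to 75 mm above the bench), 12 mm thick. This point is 203 mm from the spindle axis with the bar right out, 161 mm when home.
- bar_nose (a point): Tip of the bar's rounded brass nose, 14 mm wide and 12 mm high, 31 mm above the bench; on the fixture's -y axis, 95 mm from the spindle axis with the bar right out, 53 mm when home.
- collet: Bystander: steel collet, 28 mm across, 46 mm tall, standing on the fixture's slab beside the bar (on its -x side). Origin at its foot.
- bolt: Bystander: dark bolt standing on its head, 24 mm across, 48 mm tall, on the slab beside the bar (on its +x side). Origin at its foot.
- chuck_key: Bystander: T-handled chuck key lying on the bench to the left, 114 x 130 mm, 16 mm high. Origin under its middle.
- oil_can: Bystander: yellow oil bottle with a red cap, 60 mm across, 150 mm tall, standing at the left. Origin at its foot.
- wrench: Bystander: 180 mm wrench lying at the right. Origin under its middle.
- vee_block: Bystander: dark steel vee block, 50 x 50 x 45 mm, at the right. Origin under its middle.
- brush: Bystander: 200 mm brush lying at the right, nearer the robot. Origin under its middle.
Mind the look-alikes: they are no part of the job. Leave any orange look-alike of the plate alone.

How it is judged:
By the outcome, as a careful person would: the job done as asked, in the order asked, and still so for the second after the job is handed in, with the robot touching nothing.
It also fails if it takes over 64 s, if anything falls off the work surface, if the arm or the gripper's body presses on something with over 40 N, if the wrist force passes 120 N, or if a joint passes its speed limit or range.

ROBOT

A 6-joint arm with a two-finger parallel gripper is mounted at the origin on the work surface. World frame = base frame: x ahead of the robot, y to its left, z up, the work surface at z = 0. Lengths are in m, angles in rad, forces in N, time in s.
With the tool pointing down it reaches from about 0.25 to 0.775 m from the base axis. Payload 8.9 kg.
Tool frame: the origin (TCP) lies at the very end of the fingers, on their centre line; the grasp point (between the pads) lies manip.grip_point_offset behind it (manip.grip_point_offset is the distance from the TCP to the grasp point, in m); z points along the fingers, y is the direction in which the jaws open and shut (so a half turn about z gives the same grasp; the last joint's range is limited). The gripper opens to 85 mm and grips with 20 to 120 N. Pads are 22 mm wide; open, the fingers measure 114 mm over their backs; the gripper's body (76 mm by 85 mm) begins 54 mm behind the grasp point. The pads swing forward as they close: fully open they stand 13 mm farther back than shut.
Start: joints at [1.186, 0.291, -0.153, 1.127, 0, 1.431], TCP at [0.128, 0.509, 0.231] pointing down, gripper open.
Joint ranges: [-2.52, 2.52], [-0.91, 1.74], [-1.3, 1.37], [-1.96, 2.02], [-1.52, 1.47], [-3.14, 3.14]. Speed limits (rad/s): [2.22, 2.22, 2.79, 3.14, 3.14, 3.14].

INTERFACE

Orientations are given as a 3x3 rotation matrix whose columns are the frame's x, y, z axes.
In Python, from rig import sensors, read_camera, camera_model, ticket, spotter, manip gives the robot as it stands.
- The arm moves only by the tool jog_arm, never from a script. Its argument "steps" is one flat list of numbers, 6 for each row, row after row: the shift along the tool's x, y, z in cm, then the turn, a rotation vector about the tool's x, y, z in rad. A call has 1 to 5 rows; each row shifts and turns the commanded pose from where the row before left it, along the tool's axes as they then stand; what a row does not reach is not made up. A row lasts 1/10 s, in which the tool goes at most 50 mm and 8.59 degrees, less where a joint would pass 70% of its speed; a pose out of reach is approached as far as the arm can. A call with a gripper value outside its range is refused whole. "grip" is the finger opening in cm, from 0 to 8.54, set as the call begins (left out, the last holds). The fingers move at their own pace and stop on an object; the grip force is fixed at half the most. Time passes only in rows, so rows that do not move let the fingers close. It gives the time, the measured TCP pose, the force and the opening at its end, in the units of the state.
- sensors.get_obs(): the state, without advancing time (a new reading comes with each control period).
- read_camera(name): name is "scene" or "top" or "wrist"; returns the picture (420x560x3 uint8, red, green, blue); there is no depth.
- camera_model(name): a dict with "intrinsics" (3x3 intrinsics, pixels), "k1" (the pictures are not rectified: a ray, as slopes to the right and down, at radius r is drawn at 1 + k1 r^2 times it, then the intrinsics apply), "extrinsics" (4x4, takes a point from camera to world coordinates). Camera axes: x right, y down, z forward; pixel columns grow to the right and rows downward; lengths in m; the calibration is good to about 2 mm. A picture is of the moment at which its call begins: read the wrist's pose just before it. camera_model takes no time and is no camera call; for the wrist camera it gives the pose at the moment of the call.
- ticket.hand_in(): hands the job in, once; it reports no verdict.
Trained networks look in the newest picture that a camera, given by its name, has taken for a name from the list of things; names that differ only in an ending like _2 or _b are one class to them, and where a whole thing is asked for, a point or a joint stands for the part that bears it (a point fixed in the world has none). Each returns a list of dicts, best first, with "p" (0 to 1); they miss things now and then, are a little off and sometimes report something else, mostly with a low value. They report only what shows in the picture. A call takes as long as a camera call. They do not tell look-alikes from the thing itself.
- spotter.boxes_of(camera, target): "centre" ([x, y, z] in m, in world coordinates, good to about 4 mm: the middle of the surface that is visible of it).
The state is a dict: "time_s": time; "qpos": joint angles; "dq": joint speeds; "joint_efforts": joint torques, N m; "position": TCP position; "tool_rot": TCP orientation; "wrist_force": force on the tool from outside, world axes, zero at the start; "torque": the same for the moment, N m; "opening": finger opening in m.
Only numpy, scipy, OpenCV 4.12 (cv2) and the standard library are available. Lean on these libraries where they do the work, as an engineer would, in place of code of your own. Each camera call takes 0.05 s, during which the arm holds its last target.

## Working session

There is one attempt and no reset: what is moved stays moved. The work goes in short steps, Python scripts to look and compute and a tool call to move; the robot and the scene stay as the last step left them, time stands still between calls to the robot, and variables do not carry over. Pictures are saved under pics/ and viewed, and the job is handed in when it is done.

Besides the shell and the picture viewer there is one more tool, called after "Emit:" in YAML: its name, and indented under it one key for each argument. jog_arm: Moves the arm, as the interface text tells. Its arguments: {"type":"object","properties":{"steps":{"type":"array","items":{"type":"number"}},"grip":{"type":"number"}},"required":["steps"]}

```bash
ls; mkdir -p pics
cat > h.py <<'E'
import numpy as np,cv2
from rig import sensors, read_camera, camera_model, ticket, spotter, manip
def snap(c,fn):
    im=read_camera(c); cv2.imwrite('pics/'+fn,im[:,:,::-1]); return im
def proj(c,P,m=None):
    m=m or camera_model(c);T=np.linalg.inv(np.array(m['extrinsics']));p=T[:3,:3]@np.array(P)+T[:3,3]
    s=p[:2]/p[2];s=s*(1+m['k1']*(s@s));K=np.array(m['intrinsics']);return (K@[s[0],s[1],1])[:2]
def ray(c,uv,z,m=None):
    m=m or camera_model(c);K=np.array(m['intrinsics']);d=np.linalg.inv(K)@[uv[0],uv[1],1];d=d[:2];s=d.copy()
    for _ in range(30): s=d/(1+m['k1']*(s@s))
    T=np.array(m['extrinsics']);r=T[:3,:3]@[s[0],s[1],1];o=T[:3,3];return o+r*(z-o[2])/r[2]
E
python3 - <<'E'
from h import *
for c in ['top','scene','wrist']:
    snap(c,c+'0.png')
    if c!='wrist':
        for t in ['plate','plate_slot','plate_post','bar_pad','bar_nose','collet','bolt','lock_bar','oil_can']:
            for b in spotter.boxes_of(c,t)[:3]: print(c,t,round(b['p'],2),np.round(b['centre'],3),np.round(proj(c,b['centre'])))
s=sensors.get_obs();print(s['time_s'],s['position'],s['tool_rot'],manip.grip_point_offset)
E
```

```text
pics
top plate 0.88 [0.559 0.036 0.036] [261. 186.]
top plate 0.84 [0.34  0.054 0.012] [253. 266.]
top plate 0.59 [0.653 0.25  0.017] [186. 153.]
top plate_slot 0.87 [0.651 0.242 0.02 ] [188. 153.]
top plate_slot 0.68 [0.555 0.032 0.042] [262. 187.]
top plate_slot 0.63 [0.334 0.058 0.01 ] [251. 269.]
top plate_post 0.88 [0.551 0.033 0.038] [262. 189.]
top plate_post 0.81 [0.338 0.059 0.01 ] [251. 267.]
top plate_post 0.55 [0.655 0.245 0.014] [188. 152.]
top bar_pad 0.68 [ 0.585 -0.146  0.05 ] [328. 177.]
top bar_nose 0.53 [ 0.584 -0.142  0.048] [327. 178.]
top bolt 0.43 [ 0.643 -0.094  0.029] [309. 157.]
top lock_bar 0.51 [ 0.583 -0.143  0.054] [327. 178.]
top lock_bar 0.19 [0.556 0.034 0.042] [261. 187.]
top oil_can 0.61 [0.568 0.369 0.099] [134. 178.]
scene plate 0.92 [0.34  0.064 0.011] [342. 217.]
scene plate 0.66 [0.564 0.043 0.04 ] [265. 243.]
scene plate 0.64 [0.656 0.254 0.013] [284. 331.]
scene plate_slot 0.76 [0.565 0.039 0.039] [263. 242.]
scene plate_slot 0.71 [0.342 0.062 0.015] [341. 216.]
scene plate_slot 0.61 [0.658 0.253 0.016] [283. 331.]
scene plate_post 0.84 [0.563 0.042 0.034] [265. 244.]
scene plate_post 0.77 [0.658 0.256 0.014] [284. 332.]
scene plate_post 0.7 [0.343 0.068 0.015] [342. 218.]
scene bar_pad 0.6 [ 0.592 -0.141  0.054] [216. 198.]
scene bar_nose 0.57 [ 0.593 -0.145  0.051] [215. 199.]
scene lock_bar 0.58 [ 0.598 -0.144  0.05 ] [213. 200.]
scene oil_can 0.7 [0.591 0.397 0.098] [354. 345.]
1.05 [0.1277269  0.50919229 0.23129105] [[-9.69944472e-01  2.43326365e-01 -3.78139762e-05]
 [ 2.43326367e-01  9.69944470e-01 -6.20708062e-05]
 [ 2.15739934e-05 -6.94063728e-05 -9.99999997e-01]] 0.0187
```

Run:
```python
import cv2
a=cv2.imread('pics/top0.png');b=cv2.imread('pics/scene0.png')
cv2.imwrite('pics/topc.png',cv2.resize(a[110:300,160:380],None,fx=3.5,fy=3.1,interpolation=cv2.INTER_CUBIC))
cv2.imwrite('pics/scenec.png',cv2.resize(b[130:360,150:410],None,fx=3,fy=2.6,interpolation=cv2.INTER_CUBIC))
```

```text
(no output)
```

View pics/top0.png

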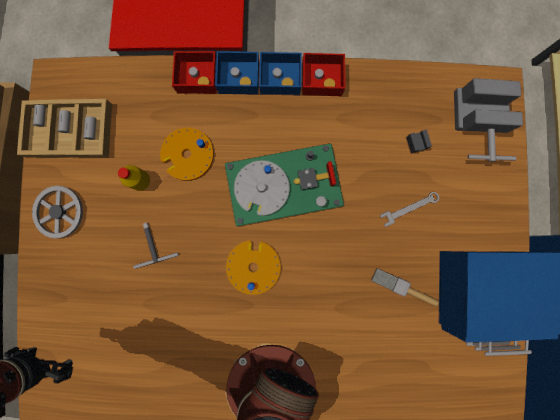

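View pics/topc.png

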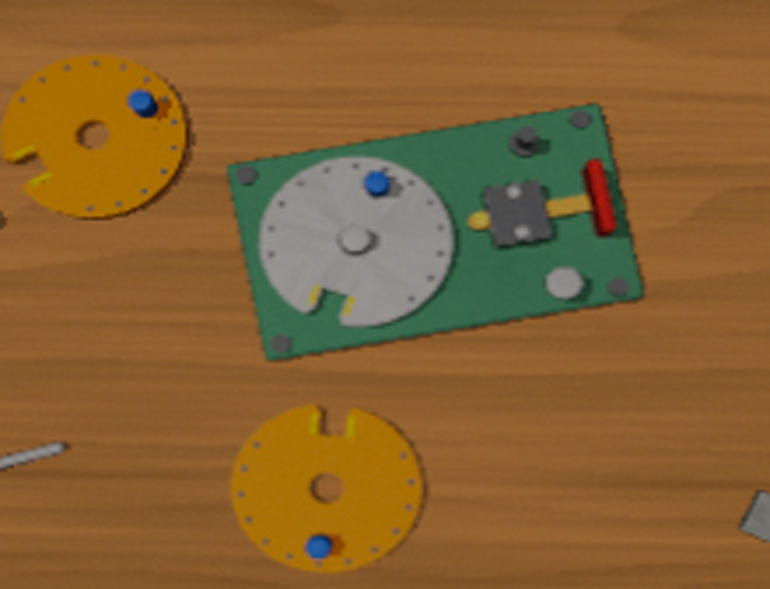

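View pics/scenec.png

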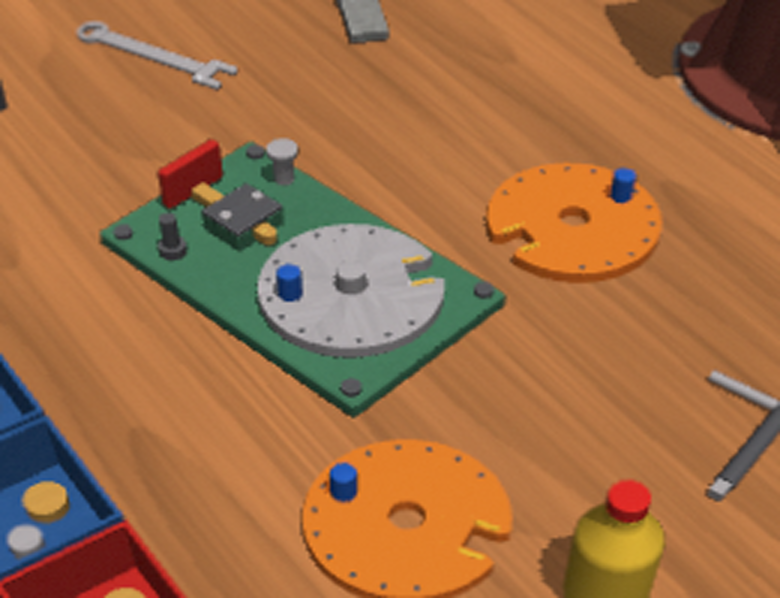

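View pics/scene0.png

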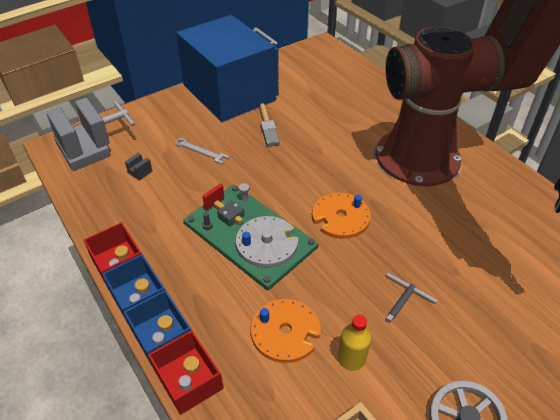

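Candidates in the top picture: the plates are steel (262,187), orange (187,153) and orange (253,267). The posts are (267,169) on steel, and (200,143) and (251,286) on orange. I choose the steel plate on the green slab with its post at (267,169); the crop confirms it sits on the spindle. The slot faces lower left and the pad is at the right (332,174). The collet is at (321,201) and the bolt at (310,156).

```bash
cat > loc.py <<'E'
from h import *
from scipy.optimize import least_squares
def green(im):
    h=cv2.cvtColor(im,cv2.COLOR_RGB2HSV);m=cv2.inRange(h,(60,80,30),(90,255,255))
    m=cv2.morphologyEx(m,cv2.MORPH_OPEN,np.ones((3,3)));n,l,st,_=cv2.connectedComponentsWithStats(m)
    k=1+np.argmax(st[1:,4]);return np.uint8(l==k)
def blue(im):
    h=cv2.cvtColor(im,cv2.COLOR_RGB2HSV);return cv2.inRange(h,(100,150,60),(125,255,255))
E
python3 - <<'E'
from loc import *
for c in ['top']:
    im=cv2.imread(f'pics/{c}0.png')[:,:,::-1].copy();m=camera_model(c)
    g=green(im);ys,xs=np.nonzero(g)
    P=np.array([ray(c,(x,y),.02,m)[:2] for x,y in zip(xs,ys)])
    r=cv2.minAreaRect((P*1000).astype(np.float32));print(c,r,g.sum());box=cv2.boxPoints(r);print(box)
    (cx,cy),(w,h),a=r
    # long edge dir
    e=box[1]-box[0];f=box[2]-box[1];d=e if np.linalg.norm(e)>np.linalg.norm(f) else f;d=d/np.linalg.norm(d)
    if d[1]<0:d=-d
    o=np.array([cx,cy])+d*62.5;yaw=np.degrees(np.arctan2(-d[0],d[1]));print('origin',o,'yaw',yaw)
    b=blue(im);n,l,st,ce=cv2.connectedComponentsWithStats(b)
    for i in range(1,n):
        if st[i,4]>15: print(ce[i],st[i,4],ray(c,ce[i],.06,m))
    for q,z in [((355,238),.058),((377,180),.072)]: print(ray(c,(160+q[0]/3.5,110+q[1]/3.1),z,m))
    R=np.array([[d[1],d[0]],[-d[0],d[1]]])
    for p in [(0,0,.058),(90,90,.02),(-90,90,.02),(90,-215,.02),(-90,-215,.02)]:
        w=o+p[0]*np.array([d[1],-d[0]])+p[1]*d;print(p,w,proj('top',[*(w/1000),p[2]]),proj('scene',[*(w/1000),p[2]]))
print(camera_model('wrist')['extrinsics'],camera_model('wrist')['intrinsics'])
E
```

```text
top ((568.4835815429688, -26.728668212890625), (177.6558837890625, 301.0794982910156), 11.897673606872559) 3488
[[ 450.52795  102.26392]
 [ 512.59985 -192.3476 ]
 [ 686.4392  -155.72125]
 [ 624.3673   138.89026]]
origin [555.59830189  34.42866516] yaw 11.897675
[237.22170901  71.45842956] 866 [0.87501222 0.10765036 0.06      ]
[279.54736842  72.01637427] 855 [ 0.87526269 -0.00929056  0.06      ]
[199.84848485 142.48484848] 33 [0.67300729 0.20298163 0.06      ]
[267.45945946 168.91891892] 37 [0.60350676 0.01813823 0.06      ]
[512.64564637 296.01200582] 8246 [ 0.26657157 -0.66571459  0.06      ]
[250.57575758 285.93939394] 33 [0.29089207 0.05672063 0.06      ]
[0.55520624 0.03335536 0.058     ]
[0.60389168 0.01717874 0.072     ]
(0, 0, 0.058) [555.59830189  34.42866516] [261.03127609 186.62169885] [265.53685849 234.07036576]
(90, 90, 0.02) [625.11005688 141.05002785] [223.79127512 162.7845903 ] [266.45156829 287.3089058 ]
(-90, 90, 0.02) [448.9769392  103.94042015] [235.47357132 226.40831326] [317.94413035 243.10380346]
(90, -215, 0.02) [ 687.99022388 -157.39775658] [331.21221175 142.59632645] [181.10136225 219.29344788]
(-90, -215, 0.02) [ 511.85710621 -194.50736427] [344.07692531 205.58249358] [232.49766561 183.76283732]
[[ 2.44258141e-01  9.34809816e-01  2.57814989e-01  6.25892695e-02]
 [ 9.69710031e-01 -2.35643818e-01 -6.42996583e-02  5.24409325e-01]
 [ 6.44556615e-04  2.65711496e-01 -9.64052377e-01  3.74447944e-01]
 [ 0.00000000e+00  0.00000000e+00  0.00000000e+00  1.00000000e+00]] [[334.67760578   0.         283.36786155]
 [  0.         334.67760578 205.8897723 ]
 [  0.           0.           1.        ]]
```

View pics/wrist0.png

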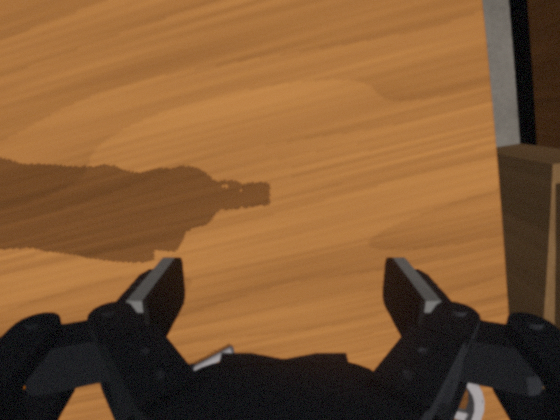

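Emit:
jog_arm:
  steps: [-3.8, -2.6, 0, 0, 0, 0, -3.8, -2.6, 0, 0, 0, 0, -3.8, -2.6, 0, 0, 0, 0, -3.8, -2.6, 0, 0, 0, 0, -3.8, -2.6, 0, 0, 0, 0]
  grip: 0

```text
time_s: 1.55
position: [0.2813, 0.3355, 0.2315]
tool_rot: [[-0.97, 0.243, 0.001], [0.243, 0.97, 0.0], [-0.0, 0.0, -1.0]]
wrist_force: [0.3, 1.4, -0.1]
opening: 0.0124
```

Emit:
jog_arm:
  steps: [-3.8, -2.6, 0, 0, 0, 0, -3.8, -2.6, 0, 0, 0, 0, -3.8, -2.6, 0, 0, 0, 0, -3.8, -2.6, 0, 0, 0, 0, -3.8, -2.6, 0, 0, 0, 0]

```text
time_s: 2.05
position: [0.4342, 0.1629, 0.2316]
tool_rot: [[-0.97, 0.244, 0.001], [0.244, 0.97, 0.0], [-0.001, 0.0, -1.0]]
wrist_force: [0.7, 0.4, -0.1]
opening: 0.0003
```

Emit:
jog_arm:
  steps: [0, 0, 0, 0, 0, 0.149, 0, 0, 0, 0, 0, 0.149, 0, 0, 0, 0, 0, 0.149, 0, 0, 0, 0, 0, 0.149, 0, 0, 0, 0, 0, 0.149]

```text
time_s: 2.55
position: [0.4331, 0.1645, 0.2313]
tool_rot: [[-0.543, 0.84, 0.0], [0.84, 0.543, 0.0], [-0.0, 0.0, -1.0]]
wrist_force: [0.1, -0.6, -0.1]
opening: -0.0001
```

Emit:
jog_arm:
  steps: [0, 0, 0, 0, 0, 0.149, 0, 0, 0, 0, 0, 0.149, 0, 0, 0, 0, 0, 0.149, 0, 0, 0, 0, 0, 0.149, 0, 0, 0, 0, 0, 0.149]

```text
time_s: 3.05
position: [0.4331, 0.1646, 0.2314]
tool_rot: [[0.17, 0.985, 0.0], [0.985, -0.17, 0.0], [0.0, 0.0, -1.0]]
wrist_force: [1.5, -0.3, 0.1]
opening: 0.0
```

Emit:
jog_arm:
  steps: [0, 0, 0, 0, 0, 0.149, 0, 0, 0, 0, 0, 0.149, 0, 0, 0, 0, 0, 0.149, 0, 0, 0, 0, 0, 0.149, 0, 0, 0, 0, 0, 0.149]

```text
time_s: 3.55
position: [0.4331, 0.1646, 0.2313]
tool_rot: [[0.793, 0.609, 0.0], [0.609, -0.793, 0.0], [0.0, 0.0, -1.0]]
wrist_force: [-1.1, -0.4, -0.2]
opening: -0.0
```

Emit:
jog_arm:
  steps: [0.3, 4.56, 0, 0, 0, 0, 0.3, 4.56, 0, 0, 0, 0, 0.3, 4.56, 0, 0, 0, 0, 0.3, 4.56, 0, 0, 0, 0, 0.3, 4.56, 0, 0, 0, 0]

```text
time_s: 4.05
position: [0.5859, -0.0078, 0.2314]
tool_rot: [[0.79, 0.614, 0.0], [0.614, -0.79, 0.0], [0.0, 0.0, -1.0]]
wrist_force: [0.2, 0.9, 0.7]
opening: -0.0002
```

Run:
```python
from h import *
m=camera_model('wrist');snap('wrist','w1.png');s=sensors.get_obs();print(s['time_s'],s['position'],s['qpos'])
for t in ['plate_post','plate_slot']:
    for b in spotter.boxes_of('wrist',t)[:2]: print(t,b['p'],b['centre'])
o=np.array([.5556,.0344]);y=np.radians(11.9);ex=np.array([np.cos(y),np.sin(y)]);ey=np.array([-ex[1],ex[0]])
for p in [(0,0,.058),(90,90,.02),(-90,90,.02),(90,-215,.02),(0,-203,.05)]:
    w=o+(p[0]*ex+p[1]*ey)/1000;print(p,w,proj('wrist',[*w,p[2]],m))
print('post',proj('wrist',[.6037,.0175,.072],m))
```

```text
4.1 [ 0.58996577 -0.01295043  0.23064936] [-1.44564863e-01  4.13514902e-01  2.49524004e-02  1.17902725e+00
 -2.23389298e-03  2.33947961e+00]
plate_post 0.91 [0.354, 0.079, 0.0113]
plate_post 0.73 [0.5656, 0.0387, 0.0385]
plate_slot 0.94 [0.6103, 0.2112, 0.009]
plate_slot 0.71 [0.3555, 0.0773, 0.014]
(0, 0, 0.058) [0.5556 0.0344] [228.61075123 183.57470827]
(90, 90, 0.02) [0.62510743 0.14102419] [187.66286812  56.36350262]
(-90, 90, 0.02) [0.44897581 0.10390743] [127.84918457 213.67983061]
(90, -215, 0.02) [ 0.68799971 -0.15742106] [448.19258572 188.44395479]
(0, -203, 0.05) [ 0.59745945 -0.16423732] [405.66984747 264.20650102]
post [272.35422702 156.52834089]
```

View pics/w1.png

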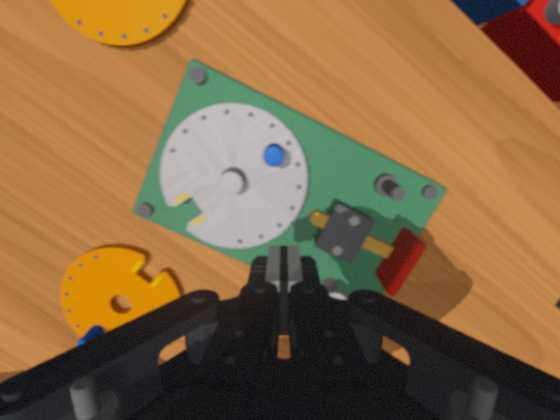

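The wrist view shows the steel plate with its spindle at (232,182), its blue post at (274,154) and its slot at (187,208). The pad is at (402,262). My predicted positions fall within about 4 px. I'll remeasure now that the arm has settled.

Run:
```python
from loc import *
m=camera_model('wrist');im=snap('wrist','w2.png');s=sensors.get_obs();print(s['time_s'],s['position'],s['dq'])
b=blue(im);n,l,st,ce=cv2.connectedComponentsWithStats(b)
for i in range(1,n):
    if st[i,4]>60: print(ce[i],st[i],ray('wrist',ce[i],.07,m))
g=green(im);ys,xs=np.nonzero(g);P=np.array([ray('wrist',(x,y),.02,m)[:2] for x,y in zip(xs,ys)])
r=cv2.minAreaRect((P*1000).astype(np.float32));print(r);
(cx,cy),_,_=r
box=cv2.boxPoints(r);print(box)
a=cv2.resize(im[90:260,120:320],None,fx=4,fy=3.5,interpolation=cv2.INTER_CUBIC);cv2.imwrite('pics/w2c.png',a[:,:,::-1])
```

```text
4.25 [ 0.58492689 -0.0070309   0.23065864] [ 0.03213517 -0.02697142 -0.03169233  0.00112148  0.00455706  0.00484882]
[270.88926174 154.85234899] [262 145  19  20 298] [0.60402779 0.0187714  0.07      ]
[ 89.11731844 335.76536313] [ 76 327  26  21 179] [0.33161015 0.05743704 0.07      ]
((569.6071166992188, -25.93988037109375), (174.46499633789062, 299.0999755859375), 11.758912086486816)
[[ 453.72787  102.69415]
 [ 514.68274 -190.12885]
 [ 685.4863  -154.57391]
 [ 624.5315   138.24908]]
```

View pics/w2c.png

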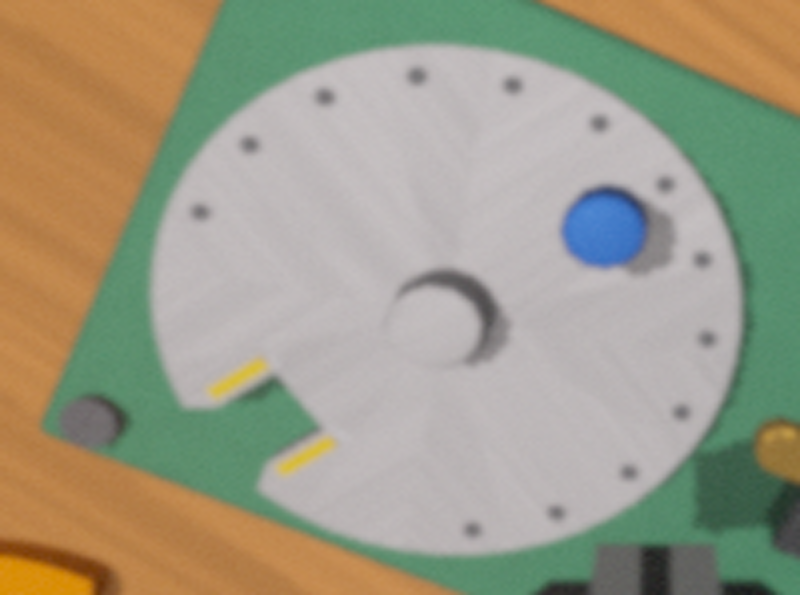

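The crop shows only the steel plate, with its post at angle about -19° and its slot opposite. The TCP is over the clear spot behind the post, so I'll descend.

Emit:
jog_arm:
  steps: [0, 0, 4.5, 0, 0, 0.03, 0, 0, 4.5, 0, 0, 0.03, 0, 0, 4.5, 0, 0, 0, 0, 0, 3.0, 0, 0, 0, 0, 0, 1.7, 0, 0, 0]

```text
time_s: 4.75
position: [0.5822, -0.0047, 0.0469]
tool_rot: [[0.824, 0.566, -0.004], [0.566, -0.824, 0.001], [-0.003, -0.003, -1.0]]
wrist_force: [-0.3, -0.0, 0.0]
opening: 0.0001
```

Emit:
jog_arm:
  steps: [0, 0, 0, 0, 0, 0, 0, 0, 0, 0, 0, 0]

```text
time_s: 4.95
position: [0.5847, -0.0054, 0.0501]
tool_rot: [[0.824, 0.566, 0.0], [0.566, -0.824, 0.0], [0.0, 0.0, -1.0]]
wrist_force: [-0.1, -0.3, 0.3]
opening: 0.0003
```

Emit:
jog_arm:
  steps: [0.435, -0.019, 0, 0, 0, -0.0873, 0.435, -0.019, 0, 0, 0, -0.0873, 0.435, -0.019, 0, 0, 0, -0.0873, 0.435, -0.019, 0, 0, 0, -0.0873, 0.435, -0.019, 0, 0, 0, -0.0873]

```text
time_s: 5.45
position: [0.6004, 0.0094, 0.0514]
tool_rot: [[0.505, 0.863, 0.002], [0.863, -0.505, -0.001], [-0.0, 0.002, -1.0]]
wrist_force: [-2.1, -3.2, 0.4]
opening: -0.0001
```

Emit:
jog_arm:
  steps: [0.435, -0.019, 0, 0, 0, -0.0873, 0.435, -0.019, 0, 0, 0, -0.0873, 0.435, -0.019, 0, 0, 0, -0.0873, 0.435, -0.019, 0, 0, 0, -0.0873, 0.435, -0.019, 0, 0, 0, -0.0873]

```text
time_s: 5.95
position: [0.6073, 0.03, 0.0514]
tool_rot: [[0.093, 0.996, 0.003], [0.996, -0.093, -0.001], [-0.001, 0.003, -1.0]]
wrist_force: [0.2, -3.2, 0.4]
opening: 0.0
```

Run:
```python
from loc import *
m=camera_model('wrist');im=snap('wrist','w3.png');s=sensors.get_obs();p=s['position'];print(s['time_s'],p,s['wrist_force'])
O=np.array([.5563,.0348]);d=p[:2]-O;print('finger',np.hypot(*d)*1e3,np.degrees(np.arctan2(d[1],d[0])),'yaw',np.degrees(np.arctan2(s['tool_rot'][1][0],s['tool_rot'][0][0])))
b=blue(im);n,l,st,ce=cv2.connectedComponentsWithStats(b)
for i in range(1,n):
    if st[i,4]>60:
        q=ray('wrist',ce[i],.07,m);d=q[:2]-O;print(ce[i],st[i,4],q,np.hypot(*d)*1e3,np.degrees(np.arctan2(d[1],d[0])))
```

```text
6.0 [0.60727417 0.03077353 0.0513561 ] [-0.89337813 -0.23707521  0.79265601]
finger 51.13294770800077 -4.516441509946734 yaw 84.97211751057759
[268.86143573 233.12409572] 1797 [0.60342508 0.05104059 0.07      ] 49.84505363720303 19.015346947998776
```

View pics/w3.png

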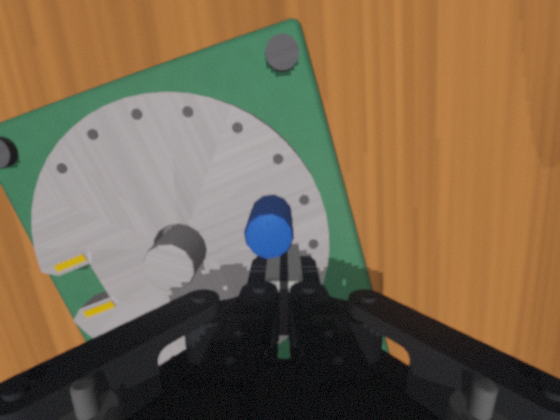

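The post at (269,233) is being pushed by the finger and now sits at 19°, with the target at about 102°. Contact force is about 3 N.

Emit:
jog_arm:
  steps: [0.435, -0.019, 0, 0, 0, -0.0873, 0.435, -0.019, 0, 0, 0, -0.0873, 0.435, -0.019, 0, 0, 0, -0.0873, 0.435, -0.019, 0, 0, 0, -0.0873, 0.435, -0.019, 0, 0, 0, -0.0873]

```text
time_s: 6.5
position: [0.6052, 0.0514, 0.0514]
tool_rot: [[-0.335, 0.942, 0.004], [0.942, 0.335, -0.001], [-0.002, 0.003, -1.0]]
wrist_force: [1.6, -3.3, 1.0]
opening: -0.0003
```

Emit:
jog_arm:
  steps: [0.435, -0.019, 0, 0, 0, -0.0873, 0.435, -0.019, 0, 0, 0, -0.0873, 0.435, -0.019, 0, 0, 0, -0.0873, 0.435, -0.019, 0, 0, 0, -0.0873, 0.435, -0.019, 0, 0, 0, -0.0873]

```text
time_s: 7.0
position: [0.594, 0.07, 0.0514]
tool_rot: [[-0.702, 0.712, 0.004], [0.712, 0.702, -0.0], [-0.003, 0.003, -1.0]]
wrist_force: [2.5, -1.0, -0.2]
opening: -0.0002
```

Emit:
jog_arm:
  steps: [0.435, -0.019, 0, 0, 0, -0.0873, 0.435, -0.019, 0, 0, 0, -0.0873, 0.435, -0.019, 0, 0, 0, -0.0873, 0.435, -0.019, 0, 0, 0, -0.0873, 0, 0, 0, 0, 0, 0]

```text
time_s: 7.5
position: [0.5791, 0.0804, 0.0511]
tool_rot: [[-0.903, 0.431, 0.003], [0.431, 0.903, 0.0], [-0.003, 0.001, -1.0]]
wrist_force: [1.2, -0.3, 0.9]
opening: 0.0004
```

```bash
cat > meas.py <<'E'
from loc import *
import sys
m=camera_model('wrist');im=snap('wrist',sys.argv[1]);s=sensors.get_obs();p=s['position'];print(s['time_s'],p,s['wrist_force'])
O=np.array([.5563,.0348]);d=p[:2]-O;print('finger',np.hypot(*d)*1e3,np.degrees(np.arctan2(d[1],d[0])),'yaw',np.degrees(np.arctan2(s['tool_rot'][1][0],s['tool_rot'][0][0])))
b=blue(im);n,l,st,ce=cv2.connectedComponentsWithStats(b)
for i in range(1,n):
    if st[i,4]>60:
        q=ray('wrist',ce[i],.07,m);d=q[:2]-O;print(ce[i],st[i,4],q,np.hypot(*d)*1e3,np.degrees(np.arctan2(d[1],d[0])))
E
python3 meas.py w4.png
```

```text
7.55 [0.57898207 0.08019419 0.0507951 ] [ 1.04653346 -0.63608628  0.36570506]
finger 50.745530773203136 63.4501277499005 yaw 154.3239125351455
[270.42057081 232.79859989] 1857 [0.55699178 0.08415685 0.07      ] 49.36169861902945 89.19700617846965
[546.53200883 294.79690949] 906 [0.63339705 0.17785741 0.07      ] 162.5096217935091 61.678713583824326
```

View pics/w4.png

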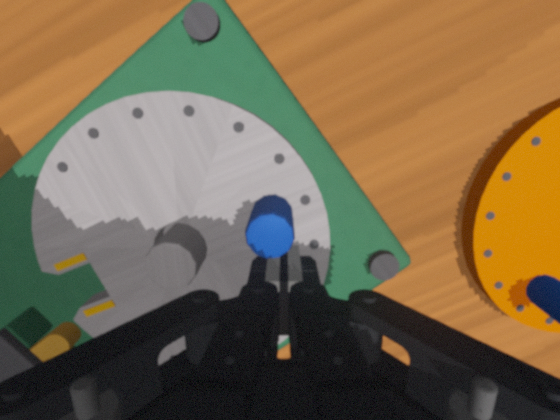

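The post at (270,233) is at about 88°. The slot at (85,285) is nearing the brass nose at (55,340), with about 13° left. I'll go 10° slowly, then measure.

Emit:
jog_arm:
  steps: [0.218, -0.005, 0, 0, 0, -0.0436, 0.218, -0.005, 0, 0, 0, -0.0436, 0.218, -0.005, 0, 0, 0, -0.0436, 0.218, -0.005, 0, 0, 0, -0.0436, 0, 0, 0, 0, 0, 0]

```text
time_s: 8.05
position: [0.571, 0.083, 0.0503]
tool_rot: [[-0.963, 0.27, 0.002], [0.27, 0.963, 0.0], [-0.002, 0.001, -1.0]]
wrist_force: [2.4, 0.0, 1.5]
opening: 0.0003
```

```bash
python3 meas.py w5.png
python3 - <<'E'
from h import *
a=snap('top','t5.png');cv2.imwrite('pics/t5c.png',cv2.resize(a[130:240,210:360],None,fx=5,fy=5,interpolation=cv2.INTER_CUBIC)[:,:,::-1])
E
```

```text
8.1 [0.57100593 0.08296667 0.05019883] [ 3.22794173 -1.03909558  1.11110014]
finger 50.36162230269868 73.02186604900362 yaw 164.2748621520464
[272.52048061 233.85636264] 1831 [0.54884101 0.08374243 0.07      ] 49.50755500682919 98.6653913834801
[533.03022163 351.27535259] 1489 [0.63456817 0.18033364 0.07      ] 165.24511281409372 61.728581788919826
```

View pics/w5.png

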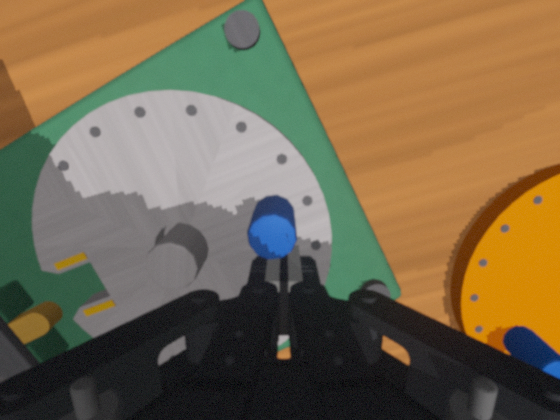

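View pics/t5c.png

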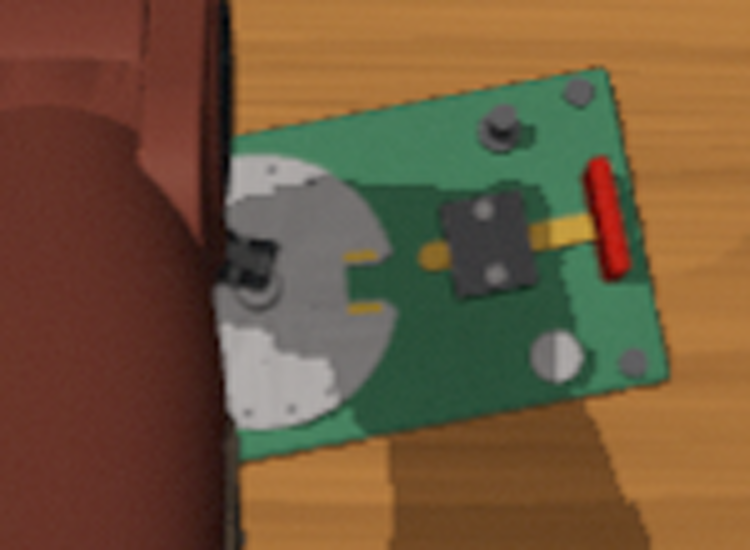

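In the wrist view the yellow marks are at (71,261) and (99,308) and the nose is at (37,322). In the top crop the slot points level while the bar's axis runs up to the right, so a few degrees remain. Computing that.

```bash
cat > ang.py <<'E'
from loc import *
import sys
c=sys.argv[1];im=cv2.imread(sys.argv[2])[:,:,::-1].copy();m=camera_model(c)
O=np.array([float(sys.argv[3]),float(sys.argv[4])]) if len(sys.argv)>3 else np.array([.5563,.0348])
h=cv2.cvtColor(im,cv2.COLOR_RGB2HSV);y=cv2.inRange(h,(18,120,70),(35,255,255))
n,l,st,ce=cv2.connectedComponentsWithStats(y);R=[]
for i in range(1,n):
    if st[i,4]>=6:
        q=ray(c,ce[i],.038,m);d=q[:2]-O;r=np.hypot(*d)*1e3
        if r<250: print(np.round(ce[i],1),st[i,4],np.round(q,4),'r %.1f ang %.2f'%(r,np.degrees(np.arctan2(d[1],d[0]))))
E
python3 ang.py wrist pics/w5.png;echo; python3 ang.py top pics/t5.png; echo;python3 ang.py top pics/top0.png
```

```text
[518.4 269.1] 11536 [0.6132 0.1962 0.038 ] r 171.2 ang 70.57
[ 70.2 260.7] 236 [ 0.5459 -0.0243  0.038 ] r 60.1 ang -100.02
[ 98.8 307.6] 213 [ 0.5748 -0.0214  0.038 ] r 59.2 ang -71.76
[ 35.2 321.6] 1297 [ 0.5737 -0.0596  0.038 ] r 96.0 ang -79.57

[321.8 176.1] 70 [ 0.5901 -0.1302  0.038 ] r 168.4 ang -78.43
[296.7 180.9] 29 [ 0.5756 -0.0615  0.038 ] r 98.3 ang -78.66
[282.  180.7] 9 [ 0.5754 -0.0216  0.038 ] r 59.5 ang -71.28
[282.  191.3] 9 [ 0.5461 -0.0221  0.038 ] r 57.8 ang -100.12
[267.5 260.5] 627 [0.3581 0.0138 0.038 ] r 199.3 ang -173.96

[185.9 153.5] 1888 [0.6464 0.2445 0.038 ] r 228.2 ang 66.76
[321.8 176. ] 69 [ 0.5903 -0.1302  0.038 ] r 168.5 ang -78.36
[296.7 180.8] 30 [ 0.5758 -0.0618  0.038 ] r 98.5 ang -78.58
[249.6 204.3] 7 [0.5092 0.0653 0.038 ] r 56.1 ang 147.04
[252.7 266.9] 2032 [0.34   0.0534 0.038 ] r 217.1 ang 175.09
```

Emit:
jog_arm:
  steps: [0.145, -0.003, 0, 0, 0, -0.029, 0.145, -0.003, 0, 0, 0, -0.029, 0.145, -0.003, 0, 0, 0, -0.029, 0, 0, 0, 0, 0, 0, 0, 0, 0, 0, 0, 0]

```text
time_s: 8.65
position: [0.5654, 0.0839, 0.0492]
tool_rot: [[-0.983, 0.184, -0.001], [0.184, 0.983, -0.0], [0.001, -0.0, -1.0]]
wrist_force: [1.3, -0.2, 2.2]
opening: -0.0001
```

```bash
python3 meas.py w6.png; python3 ang.py wrist pics/w6.png;python3 - <<'E'
from h import *
a=snap('top','t6.png');cv2.imwrite('pics/t6c.png',cv2.resize(a[130:240,210:360],None,fx=5,fy=5,interpolation=cv2.INTER_CUBIC)[:,:,::-1])
E
python3 ang.py top pics/t6.png
```

```text
8.7 [0.56543913 0.08387396 0.0492001 ] [ 2.37598539 -0.67720297  0.92364529]
finger 49.91770564738763 79.45056154606803 yaw 169.4203383627546
[274.03065539 234.47885835] 1892 [0.5431958  0.08322974 0.07      ] 50.17130962516383 105.14063553147719
[517.6 294.8] 11067 [0.6117 0.1997 0.038 ] r 173.9 ang 71.42
[ 71.7 265.2] 240 [ 0.5521 -0.0247  0.038 ] r 59.6 ang -94.01
[ 25.8 312. ] 1337 [ 0.5738 -0.0597  0.038 ] r 96.1 ang -79.53
[101.2 311.8] 212 [ 0.5807 -0.0186  0.038 ] r 58.7 ang -65.45
[321.8 176.1] 71 [ 0.5902 -0.1302  0.038 ] r 168.5 ang -78.39
[280.7 178.7] 11 [ 0.5807 -0.018   0.038 ] r 58.1 ang -65.23
[296.7 180.8] 30 [ 0.5758 -0.0618  0.038 ] r 98.5 ang -78.58
[282.3 189.1] 9 [ 0.5522 -0.0229  0.038 ] r 57.8 ang -94.02
[267.1 260.9] 657 [0.3568 0.0148 0.038 ] r 200.5 ang -174.29
```

View pics/t6c.png

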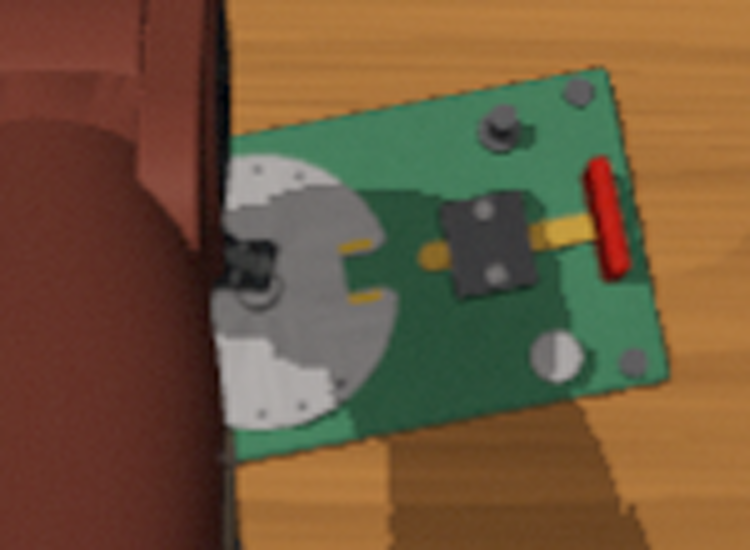

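The slot midline is at about -78.0° against the bar axis at -78.2°, with a lateral offset of about 0.6 mm. The top crop shows the slot facing the nose squarely. I'll back off, rise, turn, and go round to the pad.

Emit:
jog_arm:
  steps: [-0.8, 0.1, 0, 0, 0, 0, -1.0, 0, 0, 0, 0, 0, 0, 0, -4, 0, 0, 0, 0, 0, -4, 0, 0, 0, 0, 0, -2, 0, 0, 0]

```text
time_s: 9.25
position: [0.5854, 0.0815, 0.1522]
tool_rot: [[-0.983, 0.183, 0.003], [0.183, 0.983, 0.0], [-0.003, 0.001, -1.0]]
wrist_force: [-0.0, 0.4, 0.5]
opening: -0.0004
```

Emit:
jog_arm:
  steps: [0, 0, 0, 0, 0, 0.1475, 0, 0, 0, 0, 0, 0.1475, 0, 0, 0, 0, 0, 0.1475, 0, 0, 0, 0, 0, 0.1475, 0, 0, 0, 0, 0, 0.1475]

```text
time_s: 9.75
position: [0.584, 0.0815, 0.149]
tool_rot: [[-0.599, 0.8, -0.001], [0.8, 0.599, 0.0], [0.001, -0.001, -1.0]]
wrist_force: [1.0, -0.0, -0.0]
opening: 0.0002
```

Emit:
jog_arm:
  steps: [0, 0, 0, 0, 0, 0.1475, 0, 0, 0, 0, 0, 0.1475, 0, 0, 0, 0, 0, 0.1475, 0, 0, 0, 0, 0, 0]

```text
time_s: 10.15
position: [0.5839, 0.0815, 0.149]
tool_rot: [[-0.203, 0.979, -0.001], [0.979, 0.203, 0.0], [0.0, -0.001, -1.0]]
wrist_force: [-0.7, -0.6, 0.7]
opening: 0.0001
```

```bash
python3 - <<'E'
from loc import *
s=sensors.get_obs();p=s['position'];R=np.array(s['tool_rot']);print(s['time_s'],p,np.degrees(np.arctan2(R[1,0],R[0,0])),s['qpos'])
m=camera_model('wrist');im=snap('wrist','w7.png')
O=np.array([.5563,.0348]);y=np.radians(11.8);e=np.array([-np.sin(y),np.cos(y)]);
print('to approach',R.T@(np.array([*(O-.228*e),p[2]])-p)*100)
E
python3 ang.py wrist pics/w7.png
python3 - <<'E'
from loc import *
a=snap('top','t7.png');cv2.imwrite('pics/t7c.png',cv2.resize(a[130:240,210:360],None,fx=5,fy=5,interpolation=cv2.INTER_CUBIC)[:,:,::-1])
h=cv2.cvtColor(a,cv2.COLOR_RGB2HSV);r=cv2.inRange(h,(0,150,80),(6,255,255))|cv2.inRange(h,(174,150,80),(180,255,255))
n,l,st,ce=cv2.connectedComponentsWithStats(r)
O=np.array([.5563,.0348]);y=np.radians(11.8);e=np.array([-np.sin(y),np.cos(y)])
for i in range(1,n):
    if 310<ce[i][0]<345 and st[i,4]>20:
        print(ce[i],st[i])
        ys,xs=np.nonzero(l==i);d=np.array([ray('top',(u,v),.075)[:2]-O for u,v in zip(xs,ys)]);
        print('along',(d@e).min(),(d@e).max(),np.median(d@e))
E
```

```text
10.15 [0.58393536 0.08147092 0.14902655] 101.69465841992272 [ 1.46513935e-02  4.67625986e-01 -1.10464195e-01  9.93374411e-01
  2.16440815e-05  1.38133737e+00]
to approach [-2.68100143e+01 -3.61025361e+00 -1.58928898e-03]
[409.6  41.1] 13116 [0.6462 0.2135 0.038 ] r 200.0 ang 63.29
[ 32.9 169.6] 9549 [0.3875 0.066  0.038 ] r 171.7 ang 169.53
[323.18281718  72.95204795] [ 303   53   43   36 1001]
along -0.29186216013335586 -0.1618867653507105 -0.22326814395820666
[331.39252336 173.03738318] [328 161   8  24 107]
along -0.1969242221384822 -0.184342990086252 -0.19064328659496746
```

View pics/w7.png

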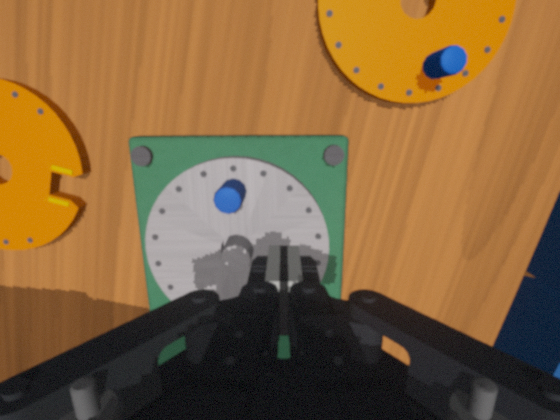

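View pics/t7c.png

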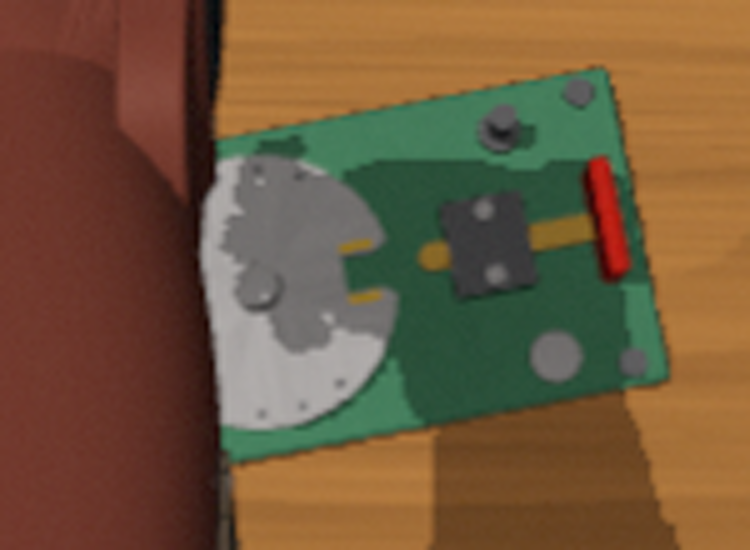

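The plate stayed put: in the top crop the slot still faces the nose. The pad's outer face is about 197 mm from the spindle. I'll move to 228 mm at height, then go down.

Emit:
jog_arm:
  steps: [-4.5, -0.6, 0, 0, 0, 0, -4.5, -0.6, 0, 0, 0, 0, -4.5, -0.6, 0, 0, 0, 0, -4.5, -0.6, 0, 0, 0, 0, -4.5, -0.6, 0, 0, 0, 0]

```text
time_s: 10.75
position: [0.6004, -0.1466, 0.1494]
tool_rot: [[-0.209, 0.978, 0.0], [0.978, 0.209, 0.0], [0.0, 0.0, -1.0]]
wrist_force: [1.1, -0.4, 0.9]
opening: 0.0002
```

Emit:
jog_arm:
  steps: [-4.3, -0.6, 0, 0, 0, 0, 0, 0, 0, 0, 0, 0, 0, 0, 0, 0, 0, 0]

```text
time_s: 11.05
position: [0.6031, -0.189, 0.1489]
tool_rot: [[-0.206, 0.979, -0.0], [0.979, 0.206, 0.001], [0.001, -0.0, -1.0]]
wrist_force: [0.3, 0.3, 0.3]
opening: -0.0
```

```bash
cat > fx.py <<'E'
from loc import *
import sys
s=sensors.get_obs();p=s['position'];R=np.array(s['tool_rot']);print(s['time_s'],p,np.degrees(np.arctan2(R[1,0],R[0,0])))
im=snap('wrist',sys.argv[1])
O=np.array([.5563,.0348]);y=np.radians(11.8);e=np.array([-np.sin(y),np.cos(y)]);ex=np.array([e[1],-e[0]])
print('fixture x,y mm',(p[:2]-O)@ex*1e3,(p[:2]-O)@e*1e3)
E
python3 fx.py w8.png;python3 ang.py wrist pics/w8.png
```

```text
11.05 [ 0.60313524 -0.18895664  0.14892752] 101.88885166308326
fixture x,y mm 0.0881376149671063 -228.60570358490247
[283.2  16.2] 348 [ 0.5757 -0.0591  0.038 ] r 95.9 ang -78.34
[283.1 121.3] 957 [ 0.5901 -0.1282  0.038 ] r 166.5 ang -78.28
```

View pics/w8.png

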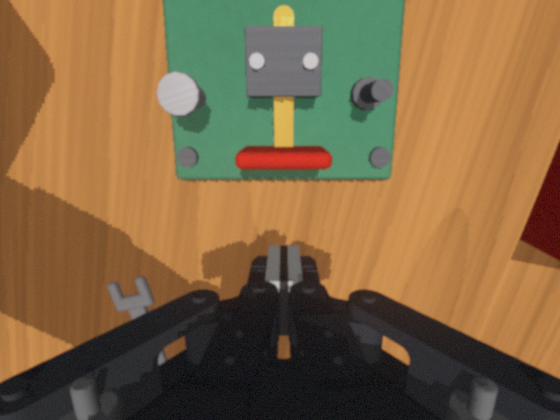

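The view is centred on the bar: red pad (284,159), brass bar (284,120) and finger (284,262) lie on one line. The bolt and collet are well to the sides. Descending and pushing.

Emit:
jog_arm:
  steps: [0, 0, 4, 0, 0, 0, 0, 0, 4, 0, 0, 0, 0, 0, 1.9, 0, 0, 0, 0, 0, 0, 0, 0, 0, 1, 0, 0, 0, 0, 0]

```text
time_s: 11.6
position: [0.6019, -0.1779, 0.051]
tool_rot: [[-0.206, 0.979, 0.001], [0.979, 0.206, -0.0], [-0.001, 0.001, -1.0]]
wrist_force: [0.9, -0.2, 0.1]
opening: 0.0003
```

Emit:
jog_arm:
  steps: [0.5, 0, 0, 0, 0, 0, 0.5, 0, 0, 0, 0, 0, 0.5, 0, 0, 0, 0, 0, 0.4, 0, 0, 0, 0, 0, 0.4, 0, 0, 0, 0, 0]

```text
time_s: 12.1
position: [0.5971, -0.1559, 0.051]
tool_rot: [[-0.205, 0.979, 0.001], [0.979, 0.205, -0.001], [-0.001, 0.001, -1.0]]
wrist_force: [1.4, -2.6, 2.2]
opening: 0.0
```

Emit:
jog_arm:
  steps: [0.3, 0, 0, 0, 0, 0, 0.3, 0, 0, 0, 0, 0, 0.3, 0, 0, 0, 0, 0, 0.3, 0, 0, 0, 0, 0, 0, 0, 0, 0, 0, 0]

```text
time_s: 12.6
position: [0.5938, -0.1434, 0.0501]
tool_rot: [[-0.205, 0.979, -0.001], [0.979, 0.205, 0.001], [0.001, -0.0, -1.0]]
wrist_force: [-0.4, 0.2, -0.2]
opening: 0.0
```

```bash
python3 fx.py w9.png;python3 ang.py wrist pics/w9.png
```

```text
12.6 [ 0.59376741 -0.14336988  0.05010355] 101.85874670752963
fixture x,y mm 0.24059000387752072 -182.0666268784917
[282.4  44.7] 2742 [ 0.5735 -0.0507  0.038 ] r 87.2 ang -78.63
[282.5 200.9] 437 [ 0.5876 -0.1183  0.038 ] r 156.3 ang -78.43
```

View pics/w9.png

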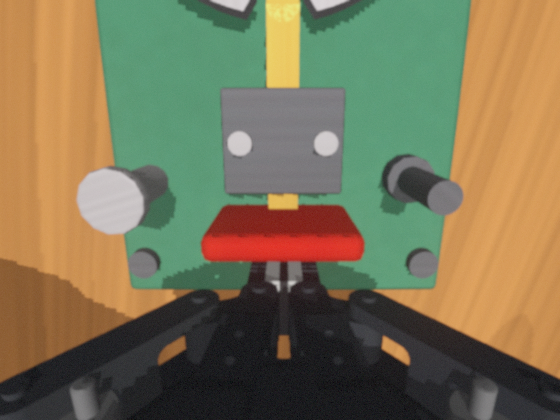

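The nose (284,10) is entering the slot mouth on centre and the finger is behind the pad at (282,245). About 10 mm to go, pushing gently.

Emit:
jog_arm:
  steps: [0.2, 0, 0, 0, 0, 0, 0.2, 0, 0, 0, 0, 0, 0.2, 0, 0, 0, 0, 0, 0.2, 0, 0, 0, 0, 0, 0, 0, 0, 0, 0, 0]

```text
time_s: 13.15
position: [0.5922, -0.1357, 0.0502]
tool_rot: [[-0.205, 0.979, -0.001], [0.979, 0.205, 0.001], [0.001, -0.0, -1.0]]
wrist_force: [-0.1, 0.4, -0.5]
opening: -0.0
```

Emit:
jog_arm:
  steps: [0.15, 0, 0, 0, 0, 0, 0.1, 0, 0, 0, 0, 0]

```text
time_s: 13.35
position: [0.5918, -0.1337, 0.0502]
tool_rot: [[-0.205, 0.979, -0.0], [0.979, 0.205, -0.0], [-0.0, -0.0, -1.0]]
wrist_force: [-0.6, -3.2, -1.6]
opening: 0.0001
```

Emit:
jog_arm:
  steps: [0.1, 0, 0, 0, 0, 0, 0.1, 0, 0, 0, 0, 0]

```text
time_s: 13.55
position: [0.5917, -0.1328, 0.0504]
tool_rot: [[-0.205, 0.979, 0.0], [0.979, 0.205, -0.002], [-0.002, -0.0, -1.0]]
wrist_force: [0.7, -9.9, -3.9]
opening: -0.0002
```

Emit:
jog_arm:
  steps: [0.1, 0, 0, 0, 0, 0, 0.1, 0, 0, 0, 0, 0, 0, 0, 0, 0, 0, 0]

```text
time_s: 13.85
position: [0.5917, -0.1328, 0.0504]
tool_rot: [[-0.203, 0.979, 0.001], [0.979, 0.203, -0.005], [-0.005, -0.0, -1.0]]
wrist_force: [0.4, -15.3, -6.1]
opening: -0.0002
```

```bash
python3 fx.py w10.png;python3 ang.py wrist pics/w10.png
```

```text
13.85 [ 0.59168612 -0.13276724  0.05039249] 101.7341761266248
fixture x,y mm 0.37148200366330175 -171.26243032992892
[243.5   7.4] 127 [ 0.553  -0.0292  0.038 ] r 64.1 ang -92.98
[281.5  57.5] 3623 [ 0.5724 -0.0452  0.038 ] r 81.6 ang -78.60
[313.5   7.4] 127 [ 0.5816 -0.0233  0.038 ] r 63.4 ang -66.52
```

View pics/w10.png

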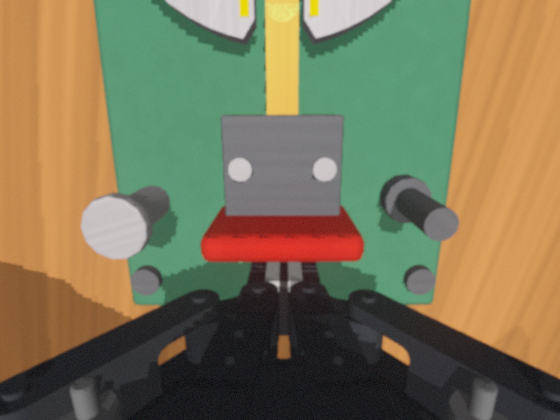

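The bar stopped hard: 15 N gave no further motion, with the finger centre at -171.3 mm and so the pad face at about -160 to -161. The pad is against the guide block and the nose lies between the yellow marks (245,8) and (313,8). Backing off.

Emit:
jog_arm:
  steps: [-1.0, 0, 0, 0, 0, 0, -2.0, 0, 0, 0, 0, 0, -2, 0, 0, 0, 0, 0, 0, 0, -4, 0, 0, 0, 0, 0, -4, 0, 0, 0]

```text
time_s: 14.4
position: [0.6007, -0.1804, 0.1302]
tool_rot: [[-0.204, 0.979, -0.002], [0.979, 0.204, 0.001], [0.002, -0.002, -1.0]]
wrist_force: [1.7, 0.3, 0.4]
opening: -0.0
```

Emit:
jog_arm:
  steps: [0, 0, -4, 0, 0, 0, 0, 0, -4, 0, 0, 0, 0, 0, -3, 0, 0, 0, 0, 0, 0, 0, 0, 0, 0, 0, 0, 0, 0, 0]

```text
time_s: 14.9
position: [0.6019, -0.18, 0.2408]
tool_rot: [[-0.204, 0.979, 0.001], [0.979, 0.204, -0.0], [-0.001, 0.001, -1.0]]
wrist_force: [-0.1, -0.1, 0.1]
opening: 0.0002
```

```bash
python3 fx.py w11.png;python3 ang.py wrist pics/w11.png
python3 - <<'E'
from h import *
a=snap('top','t11.png');cv2.imwrite('pics/t11c.png',cv2.resize(a[120:240,200:360],None,fx=5,fy=5,interpolation=cv2.INTER_CUBIC)[:,:,::-1])
E
```

```text
14.9 [ 0.6018782  -0.17995799  0.24079472] 101.79646721559395
fixture x,y mm 0.6978527822448247 -219.54015763642298
[265.   8.] 51 [ 0.5514 -0.0244  0.038 ] r 59.4 ang -94.72
[296.2   8.3] 43 [ 0.5798 -0.0187  0.038 ] r 58.5 ang -66.30
[282.   32.3] 842 [ 0.5711 -0.0417  0.038 ] r 77.9 ang -79.05
```

View pics/w11.png

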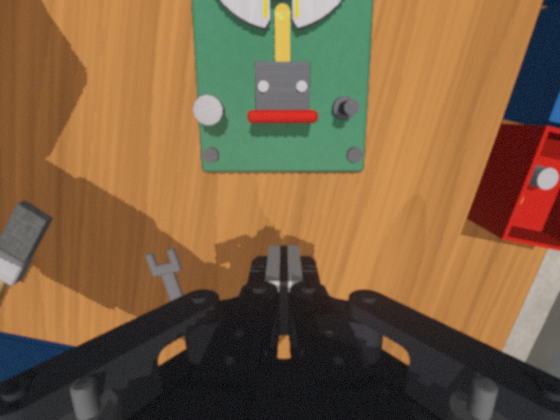

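View pics/t11c.png

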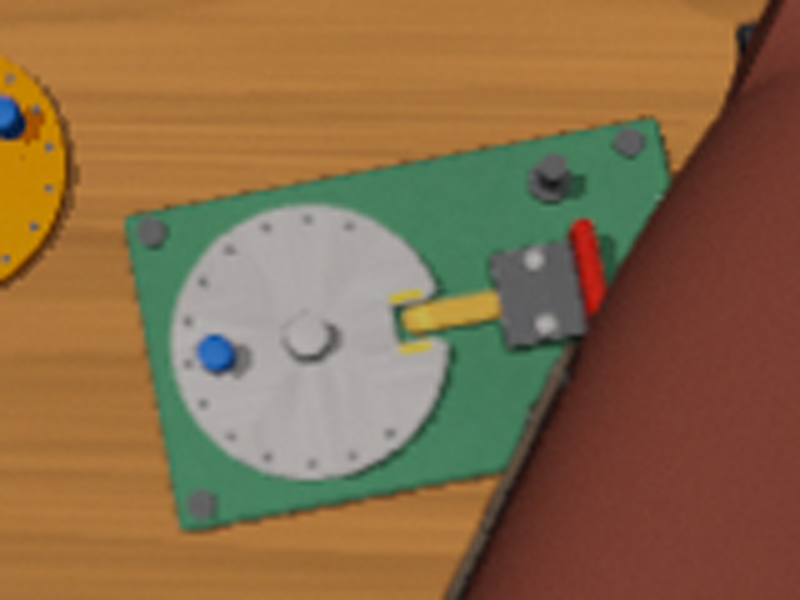

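The top crop shows the nose deep in the slot (420,320), the pad flush against the guide (588,265), and the bolt and collet still standing. The hand is clear at z = 0.24 with no force on it.

```bash
python3 -c "
from rig import *
print(ticket.hand_in())"
```

```text
the job is handed in; nothing more can be done
None
```

The fixture is locked, and I handed the job in at about 15 s of the 64 s allowed.

- **Plate:** I pushed the steel plate's blue post round about 120° with the closed fingertips. By the camera checks, the slot was then within about 1° of the bar's axis and 0.6 mm off to the side. It stayed there when I took the finger away.
- **Bar:** I pushed the red pad until the bar stopped hard. Raising the push to 15 N moved it no further, and the pad's outer face was then about 160–161 mm from the spindle (161 mm is home).
- **Last checks:** After backing off, the top and wrist pictures showed the nose deep in the slot and the pad against the guide block. The bolt and collet beside the bar were still standing in place, and the hand was clear with about zero wrist force.
- **Disagreements and limits:** The single slot-angle estimates differed by up to about 4° during the turn, so I used the slot marks against the nose for the final alignment. The trained networks also reported the orange look-alikes as the plate, and I left those alone. I did not check the other tools one by one in the last pictures; the arm went nowhere near them.

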